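# Click the cleaning capsule's lid shut all round

### The job

The snap-fit lid of the blue bearing-cleaning capsule is not closed all round: go round its orange rim and press down with the fingertips on every section that still stands proud, until each one clicks shut and the whole rim is flush. Only press it: do not lift, tip or shove the capsule out of its place, leave everything else on the mat where it is, and move the hand clear at the end.

Things in the scene. Friction and masses are not known exactly. Their poses are not given: they have to be found in the camera images.
- capsule: Blue round capsule, 132 mm across, base 120 mm, loose on the mat, about 0.9 kg; origin at the centre of its underside, z up. Lid: fixed blue centre disc (64 mm across, top at 58 mm) with a white knob (22 mm across, top at 70 mm); around it an orange rim of four quarter-ring sections a, b, c, d (counter-clockwise from above), flat on top, radius 34 to 66 mm. White seal shows below an open one.
- rim_a_top (a point): The white dot on top of rim section a, 50 mm from the capsule's axis on the capsule's own +x side; it moves with the section: 66 mm above the capsule's underside when open, 58 mm when shut.
- rim_a (a joint): Downward travel of rim section a in m: 0 = open (8 mm proud of the centre disc), 0.008 = shut, flush with it. It snaps: it resists with about 9 N at first and springs back if let go before half way (4 mm); past half way it clicks down to a firm stop and stays.
- rim_b_top (a point): The white dot on top of rim section b, 50 mm from the capsule's axis on the capsule's own +y side; it moves with the section: 66 mm above the capsule's underside when open, 58 mm when shut.
- rim_b (a joint): Downward travel of rim section b in m: 0 = open (8 mm proud of the centre disc), 0.008 = shut, flush with it. It snaps: it resists with about 9 N at first and springs back if let go before half way (4 mm); past half way it clicks down to a firm stop and stays. At the start it may be shut already, or rarely balanced half way.
- rim_c_top (a point): The white dot on top of rim section c, 50 mm from the capsule's axis on the capsule's own -x side; it moves with the section: 66 mm above the capsule's underside when open, 58 mm when shut.
- rim_c (a joint): Downward travel of rim section c in m: 0 = open (8 mm proud of the centre disc), 0.008 = shut, flush with it. It snaps: it resists with about 9 N at first and springs back if let go before half way (4 mm); past half way it clicks down to a firm stop and stays.
- rim_d_top (a point): The white dot on top of rim section d, 50 mm from the capsule's axis on the capsule's own -y side; it moves with the section: 66 mm above the capsule's underside when open, 58 mm when shut.
- rim_d (a joint): Downward travel of rim section d in m: 0 = open (8 mm proud of the centre disc), 0.008 = shut, flush with it. It snaps: it resists with about 9 N at first and springs back if let go before half way (4 mm); past half way it clicks down to a firm stop and stays. At the start it may be shut already, or rarely balanced half way.
- skate_plate: Silver aluminium skate plate lying flat, 170 x 58 mm, 29 mm high, loose bystander; origin at the centre of its underside, x along its length.
- wrench: Grey steel combination wrench, 150 mm long, lying flat, loose bystander; x along its length.
- oil_bottle: Small yellow oil bottle with a red cap, 36 mm across, 85 mm high, loose bystander; origin under its centre.
- bearing: Steel skate bearing, 22 mm across, 7 mm high, lying flat, loose bystander.
- iron_press: Cast-iron hand press fixed to the bench, base 110 x 190 mm, 0.30 m high without its ram, 0.36 m with it, its long steel lever slanting up to 0.44 m and away to the left; origin under the centre of the base. Its ram side faces the mat's middle.
- adapter_1: Stepped round brass press adapter, 32 mm across, 30 mm high, standing, loose bystander; origin under its centre.
- adapter_2: Stepped round brass press adapter, 26 mm across, 36 mm high, standing, loose bystander; origin under its centre.
- adapter_3: Stepped round brass press adapter, 38 mm across, 26 mm high, standing, loose bystander; origin under its centre.
Mind the look-alikes: they are no part of the job. What is meant by the capsule is not purple, and is the smaller of those in its own colour.

How it is judged:
By the outcome, as a careful person would: the job done as asked, in the order asked, and still so for the second after the job is handed in, with the robot touching nothing.
It also fails if it takes over 48 s, if anything falls off the work surface, if the arm or the gripper's body presses on something with over 40 N, if the wrist force passes 120 N, or if a joint passes its speed limit or range.

### The arm

A 7-joint arm with a two-finger parallel gripper is mounted at the origin on the work surface. World frame = base frame: x ahead of the robot, y to its left, z up, the work surface at z = 0. Lengths are in m, angles in degrees, forces in N, time in s.
With the tool pointing down it reaches from about 0.425 to 0.875 m from the base axis. Payload 4.7 kg.
Tool frame: the origin (TCP) lies between the finger pads; the fingertips stand 19 mm ahead of it and the grasp point (between the pads) is the TCP; x points along the fingers, z is the direction in which the jaws open and shut, and the axes are right-handed (so a half turn about x gives the same grasp; the last joint's range is limited). The gripper opens to 87 mm and grips with 3 to 60 N. Pads are 19 mm wide; open, the fingers measure 117 mm over their backs; the gripper's body (75 mm by 190 mm) begins 51 mm behind the grasp point.
Start: joints at [0.808, 18.392, -4.016, 83.108, 1.295, 78.541, -3.26], TCP at [0.65, -0, 0.213] pointing down, gripper open.
Joint ranges: [-163.93, 163.93], [-17.29, 119.83], [-79.2, 71.16], [3.27, 140.29], [-89.18, 269.18], [5.43, 117.66], [-154.24, 154.24]. Speed limits (degrees/s): [147.25, 147.25, 180, 180, 180, 180, 180].

### API

Orientations are given as [roll, pitch, yaw] about the fixed x, y, z axes, in that order (R = Rz(yaw) Ry(pitch) Rx(roll)).
In Python, from cell import monitor, read_camera, camera_model, env, regions_of gives the robot as it stands. The module is installed in compiled form; this text tells all that it offers.
- The arm moves only by the tool step_arm, never from a script. Its argument "deltas" is a list of rows, each a list of 5 numbers: the gripper's target within -1 to 1 (fully open at 1, half-way at 0, shut at -1), then the shift along the tool's x, y, z in m, then the turn about the tool's x in degrees. A call has 1 to 12 rows; each row is the pose to reach, as a shift and turn from the pose commanded when the call began, along the tool's axes at that moment; what a row does not reach only later rows make up. A row lasts 1/8 s, in which the tool goes at most 62.5 mm and 10.7 degrees, less where a joint would pass 70% of its speed; a pose out of reach is approached as far as the arm can. A call with a gripper value outside its range is refused whole. The fingers move at their own pace and stop on an object; "newtons" is the grip in N (left out, the last holds). Time passes only in rows, so rows that repeat a pose let the fingers close. It gives the time, the measured TCP pose, the force and the opening at its end, in the units of the state.
- monitor.get_obs(): the state, without advancing time (a new reading comes with each control period).
- read_camera(name): name is "scene" or "side" or "wrist"; returns (picture, depth): 384x512x3 uint8, red, green, blue; 384x512 float32, m along the optical axis (not along the pixel's ray), 0 where there is no reading.
- camera_model(name): a dict with "fx", "fy", "cx", "cy" (pixels), "k1" (the pictures are not rectified: a ray, as slopes to the right and down, at radius r is drawn at 1 + k1 r^2 times it, then the intrinsics apply), "xyz" and "attitude" of the camera in the world. Camera axes: x right, y down, z forward; pixel columns grow to the right and rows downward; lengths in m; the calibration is good to about 2 mm. A picture is of the moment at which its call begins: read the wrist's pose just before it. camera_model takes no time and is no camera call; for the wrist camera it gives the pose at the moment of the call.
- env.sign_off(): hands the job in, once; it reports no verdict.
Trained networks look in the newest picture that a camera, given by its name, has taken for a name from the list of things; names that differ only in an ending like _2 or _b are one class to them, and where a whole thing is asked for, a point or a joint stands for the part that bears it (a point fixed in the world has none). Each returns a list of dicts, best first, with "p" (0 to 1); they miss things now and then, are a little off and sometimes report something else, mostly with a low value. They report only what shows in the picture. A call takes as long as a camera call. They do not tell look-alikes from the thing itself.
- regions_of(camera, thing): "pixels" (384x512 bool, what is visible of it) and "pixel" ([column, row] in pixels, amid what is visible of it).
The state is a dict: "time_s": time; "qpos": joint angles; "joint_velocities": joint speeds; "effort": joint torques, N m; "tool_pos": TCP position; "tool_rot": TCP orientation; "force": force on the tool from outside, world axes, zero at the start; "wrist_torque": the same for the moment, N m; "grip_width": finger opening in m.
Only numpy, scipy, OpenCV 4.12 (cv2) and the standard library are available. Lean on these libraries where they do the work, as an engineer would, in place of code of your own. Each camera call takes 0.05 s, during which the arm holds its last target. There are 200 camera calls.

## Working session

There is one attempt and no reset: what is moved stays moved. The work goes in short steps, Python scripts to look and compute and a tool call to move; the robot and the scene stay as the last step left them, time stands still between calls to the robot, and variables do not carry over. Pictures are saved under pics/ and viewed, about 8 in all and at most 12, crops included, and the job is handed in when it is done.

Besides the shell and the picture viewer there is one more tool, called after "Call:" as a command line: name --pt "numbers of a row" for each row, then --argument value for the rest. step_arm: Moves the arm, as the interface text tells. Its arguments: {"type":"object","properties":{"deltas":{"type":"array"},"newtons":{"type":"number"}},"required":["deltas"]}

```bash
mkdir -p pics
cat > h.py <<'E'
import numpy as np, cv2
from cell import monitor, read_camera, camera_model, env, regions_of
from scipy.spatial.transform import Rotation as R
def rot(a):
    a=np.array(a,float)
    return a if a.shape==(3,3) else R.from_euler('xyz',a,degrees=True).as_matrix()
def cloud(m,d):
    v,u=np.mgrid[:384,:512]
    xd=(u-m['cx'])/m['fx'];yd=(v-m['cy'])/m['fy']
    x,y=xd.copy(),yd.copy()
    for _ in range(8):
        s=1+m['k1']*(x*x+y*y);x,y=xd/s,yd/s
    P=np.stack([x*d,y*d,d],-1)
    W=P@rot(m['attitude']).T+np.array(m['xyz'])
    W[d==0]=np.nan
    return W
def save(n,p): cv2.imwrite(f'pics/{n}.png',p[:,:,::-1])
E
python3 - <<'E'
from h import *
print(monitor.get_obs())
for c in ('scene','side','wrist'):
    m=camera_model(c);print(c,m)
    p,d=read_camera(c);np.savez(f'{c}.npz',p=p,d=d);W=cloud(m,d)
    save(c,p)
    for t in ('capsule','rim_a_top','rim_a'):
        for r in regions_of(c,t)[:6]:
            u,v=np.array(r['pixel']).astype(int);print(c,t,round(r['p'],2),(u,v),r['pixels'].sum(),np.nanmedian(W[r['pixels']],0).round(3))
a=cv2.imread('pics/scene.png');b=cv2.imread('pics/side.png');w=cv2.imread('pics/wrist.png')
E
```

```text
{'time_s': 0.0, 'qpos': array([ 0.80713934, 18.43786829, -4.01427987, 83.17388125,  1.29591539,
       78.54162147, -3.26056158]), 'joint_velocities': array([-0.04032948,  0.06989014,  0.00981167, -0.0994595 , -0.08426235,
        0.0300322 , -0.07594015]), 'effort': array([-2.58547143e-04, -4.91284704e+01, -4.03903294e-01, -3.12526345e+01,
       -6.40594075e-02,  4.37659642e-02,  1.61017233e-04]), 'tool_pos': array([ 6.49431750e-01, -6.35335564e-05,  2.11983821e-01]), 'tool_rot': array([-176.25934447,   89.89168686, -176.25832347]), 'force': array([ 0.45938866,  0.62550416, -0.19858182]), 'wrist_torque': array([0.02007003, 0.00423966, 0.00072515]), 'grip_width': 0.08694866815269964}
scene {'fx': 347.6431511680831, 'fy': 347.6431511680831, 'cx': 251.36995411744908, 'cy': 188.6139781068107, 'k1': -0.04683049666639393, 'xyz': array([1.06830065, 0.68432176, 0.79123829]), 'attitude': array([-130.08671511,   -0.89165714,  135.89584488])}
scene capsule 0.94 (np.int64(382), np.int64(201)) 764 [0.197 0.394 0.063]
scene capsule 0.91 (np.int64(235), np.int64(129)) 1341 [ 0.249 -0.233  0.075]

[... 1973 characters left out ...]
de rim_a 0.61 (np.int64(297), np.int64(193)) 91 [0.565 0.018 0.064]
wrist {'fx': 293.6583725743398, 'fy': 293.6583725743398, 'cx': 257.1212276057931, 'cy': 195.91745840976895, 'k1': -0.02783101115236111, 'xyz': array([0.6504636 , 0.0709892 , 0.38460173]), 'attitude': array([1.64723463e+02, 2.06160521e-02, 3.62472638e-02])}
wrist capsule 0.98 (np.int64(139), np.int64(143)) 12155 [0.526 0.042 0.071]
wrist rim_a_top 0.71 (np.int64(122), np.int64(183)) 2120 [ 0.5   -0.001  0.072]
wrist rim_a 0.8 (np.int64(118), np.int64(185)) 2139 [ 0.5   -0.001  0.072]
wrist rim_a 0.64 (np.int64(101), np.int64(122)) 2391 [0.486 0.064 0.072]
wrist rim_a 0.6 (np.int64(158), np.int64(109)) 2434 [0.55  0.078 0.072]
```

Run:
```python
import cv2,numpy as np
a=cv2.imread('pics/scene.png');b=cv2.imread('pics/side.png');w=cv2.imread('pics/wrist.png')
cv2.imwrite('pics/m1.png',cv2.resize(np.vstack([np.hstack([a,b]),np.hstack([w,w*0])]),(800,600),interpolation=cv2.INTER_AREA))
```

```text
(no output)
```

View pics/m1.png

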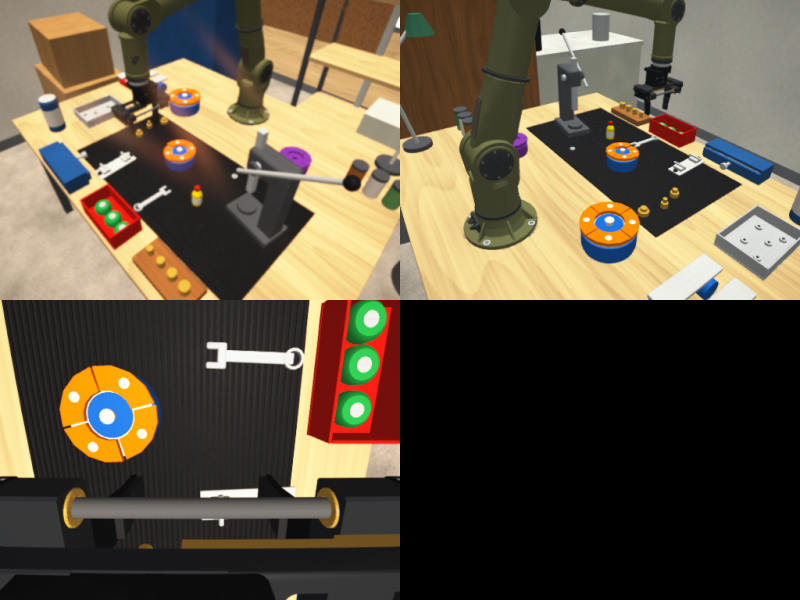

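View pics/wrist.png

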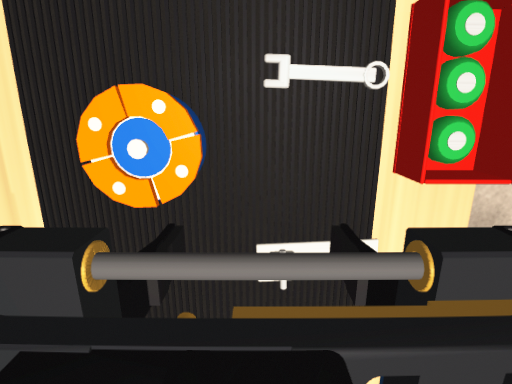

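The capsule is the blue/orange one on the mat at wrist pixel (140,147). The larger blue one stands off the mat by the base, and the purple one is near the press. Next I measure the dots and the height of each section.

```bash
cat >> h.py <<'E'
def measure(W,p,c0,zmax=.1):
    """dots, and height of each section relative to disc"""
    near=(np.hypot(W[...,0]-c0[0],W[...,1]-c0[1])<.085)&(W[...,2]>.045)&(W[...,2]<zmax)
    hsv=cv2.cvtColor(p,cv2.COLOR_RGB2HSV)
    org=near&(hsv[...,0]>8)&(hsv[...,0]<24)&(hsv[...,1]>150)
    wh=near&(hsv[...,1]<70)&(hsv[...,2]>150)
    blue=near&(hsv[...,0]>98)&(hsv[...,0]<125)&(hsv[...,1]>120)
    wh=cv2.morphologyEx(wh.astype('uint8'),cv2.MORPH_OPEN,np.ones((3,3)))
    n,l,s,c=cv2.connectedComponentsWithStats(wh)
    out=[]
    for i in range(1,n):
        if s[i,4]>12: out.append((c[i].round(0),s[i,4],np.nanmedian(W[l==i],0)))
    return org,blue,out
E
python3 - <<'E'
from h import *
for c in ('wrist','scene','side'):
    f=np.load(c+'.npz');m=camera_model(c);W=cloud(m,f['d']);org,bl,o=measure(W,f['p'],(.528,.036))
    P=W[org];ctr=None
    print(c,org.sum(),'orange centroid',np.nanmean(P,0).round(4),'rng',np.nanpercentile(P,[1,99],0).round(3).tolist())
    b=W[bl];b=b[np.hypot(*(b[:,:2]-[.528,.036]).T)<.03];print(' disc',len(b),np.median(b,0).round(4))
    for x in o: print('  ',x[0],x[1],x[2].round(4))
    ce=np.median(b,0)[:2]
    a=np.degrees(np.arctan2(*(P[:,:2]-[.528,.036]).T[::-1]))
    for k in range(-180,180,15):
        s=(a>=k)&(a<k+15); print(k,s.sum(),np.round(np.median(P[s,2]),4) if s.any() else '',end=' | ')
    print()
print(W[150:152,200:202])
f=np.load('wrist.npz');m=camera_model('wrist');W=cloud(m,f['d'])
Z=W[...,2];print('mat z',np.nanmedian(Z[100:200,230:260]))
E
```

```text
wrist 8033 orange centroid [0.5236 0.0415 0.0702] rng [[0.462, -0.024, 0.063], [0.586, 0.1, 0.074]]
 disc 1870 [0.53   0.0374 0.0643]
   [158. 106.] 150 [0.5493 0.081  0.0727]
   [ 94. 124.] 144 [0.4806 0.0634 0.0725]
   [190. 134.] 22 [0.5783 0.0516 0.063 ]
   [137. 149.] 321 [0.5245 0.0378 0.0761]
   [182. 171.] 123 [0.5669 0.0121 0.0644]
   [119. 188.] 117 [ 0.4979 -0.0052  0.0725]
-180 302 0.0723 | -165 397 0.0723 | -150 370 0.0723 | -135 214 0.0721 | -120 314 0.0721 | -105 312 0.0721 | -90 304 0.0713 | -75 280 0.064 | -60 287 0.064 | -45 205 0.0641 | -30 255 0.0641 | -15 317 0.0641 | 0 340 0.0643 | 15 259 0.0723 | 30 391 0.0722 | 45 367 0.0723 | 60 277 0.0723 | 75 425 0.0722 | 90 412 0.072 | 105 436 0.072 | 120 438 0.0722 | 135 353 0.0721 | 150 353 0.0721 | 165 425 0.0722 | 
scene 601 orange centroid [0.5266 0.0419 0.0684] rng [[0.461, -0.022, 0.059], [0.588, 0.103, 0.073]]
 disc 74 [0.5311 0.0379 0.0627]
   [229. 191.] 45 [0.525  0.0389 0.0725]
-180 30 0.0698 | -165 28 0.0702 | -150 26 0.0696 | -135 11 0.0699 | -120 24 0.0702 | -105 23 0.0701 | -90 36 0.0671 | -75 21 0.0631 | -
[... 274 characters left out ...]
171 0.034  0.0695] rng [[0.459, -0.027, 0.06], [0.584, 0.101, 0.075]]
 disc 68 [0.5221 0.0347 0.0642]
   [284. 191.] 25 [0.5231 0.0351 0.0746]
-180 33 0.0714 | -165 36 0.0719 | -150 38 0.071 | -135 28 0.0703 | -120 29 0.071 | -105 33 0.0707 | -90 18 0.0696 | -75 14 0.0637 | -60 23 0.0636 | -45 9 0.0647 | -30 14 0.0643 | -15 19 0.0638 | 0 18 0.0634 | 15 27 0.0703 | 30 22 0.0721 | 45 22 0.0709 | 60 18 0.0716 | 75 24 0.0713 | 90 26 0.072 | 105 27 0.0721 | 120 24 0.0723 | 135 20 0.0723 | 150 23 0.072 | 165 30 0.0727 | 
[[[0.50607894 0.53415079 0.03195647]
  [0.50644262 0.52658543 0.0346954 ]]

 [[0.49826793 0.52014977 0.034875  ]
  [0.50109688 0.51719024 0.03526637]]]
mat z 0.0049429216407157195
```

Run:
```python
from h import *
o=monitor.get_obs();T=rot(o['tool_rot']);t=np.array(o['tool_pos']);print(o['time_s'],t.round(4));print(T.round(3))
for n,p in dict(c1=(.5493,.081,.0722),c2=(.4806,.0634,.0722),c3=(.4979,-.0052,.0722)).items():
    print(n,'tool shift, tip at top',(T.T@(np.array(p)+[0,0,.019]-t)).round(4))
for c in ('scene','side','wrist'):
    W=cloud(camera_model(c),np.load(c+'.npz')['d']).reshape(-1,3)
    for x0 in np.arange(.3,.8,.1):
        print(c,round(x0,1),[(round(y0,2),round(float(q[:,2].max()),2)) for y0 in np.arange(-.15,.45,.1) for q in [W[(W[:,0]>x0)&(W[:,0]<x0+.1)&(W[:,1]>y0)&(W[:,1]<y0+.1)&(W[:,2]>.075)]] if len(q)>3])
for th in ('oil_bottle','iron_press'):
    read_camera('side');r=regions_of('side',th)[0];P=cloud(camera_model('side'),np.load('side.npz')['d'])[r['pixels']];print(th,r['p'],np.nanmedian(P,0).round(3),np.nanpercentile(P,[5,95],0).round(3))
```

```text
0.6 [ 0.65   -0.      0.2131]
[[ 0. -0.  1.]
 [-0.  1.  0.]
 [-1. -0.  0.]]
c1 tool shift, tip at top [ 0.1219  0.081  -0.1007]
c2 tool shift, tip at top [ 0.1219  0.0634 -0.1694]
c3 tool shift, tip at top [ 0.1219 -0.0052 -0.1521]
scene 0.3 []
scene 0.4 [(np.float64(-0.05), 0.62)]
scene 0.5 [(np.float64(-0.05), 0.63), (np.float64(0.35), 0.36)]
scene 0.6 [(np.float64(-0.05), 0.64), (np.float64(0.05), 0.61), (np.float64(0.15), 0.09), (np.float64(0.25), 0.09)]
scene 0.7 [(np.float64(-0.05), 0.34)]
side 0.3 [(np.float64(-0.15), 0.63), (np.float64(-0.05), 0.63)]
side 0.4 [(np.float64(-0.15), 0.63), (np.float64(-0.05), 0.63), (np.float64(0.35), 0.31)]
side 0.5 [(np.float64(-0.15), 0.63), (np.float64(-0.05), 0.63), (np.float64(0.35), 0.36)]
side 0.6 [(np.float64(-0.15), 0.61), (np.float64(-0.05), 0.62), (np.float64(0.15), 0.09)]
side 0.7 [(np.float64(-0.05), 0.33)]
wrist 0.3 []
wrist 0.4 []
wrist 0.5 [(np.float64(-0.05), 0.34)]
wrist 0.6 [(np.float64(-0.05), 0.34)]
wrist 0.7 [(np.float64(-0.05), 0.34)]
oil_bottle 0.51 [0.616 0.235 0.048] [[0.605 0.225 0.014]
 [0.633 0.248 0.088]]Traceback (most recent call last):
  File "<stdin>", line 10, in <module>
IndexError: list index out of range
```

Tool x is down, tool y is world y and tool z is world x. Three sections stand at 72 mm and one (at −30°) is flush at 64 mm. Next I close the fingers and move above the first open dot.

Call:
step_arm --pt "-1 0 0.03 -0.04 0" --pt "-1 0.02 0.06 -0.08 0" --pt "-1 0.05 0.081 -0.101 0" --pt "-1 0.08 0.081 -0.101 0" --pt "-1 0.1 0.081 -0.101 0" --pt "-1 0.112 0.081 -0.101 0" --pt "-1 0.112 0.081 -0.101 0" --pt "-1 0.112 0.081 -0.101 0" --newtons 10

```text
time_s: 1.8
tool_pos: [0.5498, 0.081, 0.102]
tool_rot: [8.7, 89.9, 8.7]
force: [0.3, 0.8, -0.3]
grip_width: 0.0154
```

Call:
step_arm --pt "-1 0.003 0 0 0" --pt "-1 0.006 0 0 0" --pt "-1 0.009 0 0 0" --pt "-1 0.011 0 0 0" --pt "-1 0.013 0 0 0" --pt "-1 0.013 0 0 0"

```text
time_s: 2.55
tool_pos: [0.5489, 0.081, 0.0879]
tool_rot: [-165.2, 90.0, -165.2]
force: [0.4, 0.4, -0.4]
grip_width: 0.0007
```

Call:
step_arm --pt "-1 0.0015 0 0 0" --pt "-1 0.003 0 0 0" --pt "-1 0.0045 0 0 0" --pt "-1 0.0045 0 0 0"

```text
time_s: 3.05
tool_pos: [0.5489, 0.0809, 0.0834]
tool_rot: [-158.1, 90.0, -158.1]
force: [-0.4, -0.8, 0.2]
grip_width: 0.0004
```

Run:
```python
from h import *
print(monitor.get_obs()['force'],monitor.get_obs()['tool_pos'])
a,_=read_camera('wrist');save('w2',a)
b,_=read_camera('side');c,_=read_camera('scene')
crop=lambda p,x,y:cv2.resize(p[y-45:y+45,x-60:x+60],(480,360))
i=np.hstack([crop(b,285,190),crop(c,231,190)]); save('c2',cv2.resize(np.vstack([i,np.hstack([cv2.resize(a,(480,360)),i[:,:480]*0])]),(800,600)))
```

```text
[-0.37570089 -0.8371397   0.2275241 ] [0.54893173 0.08093724 0.08341264]
```

View pics/c2.png

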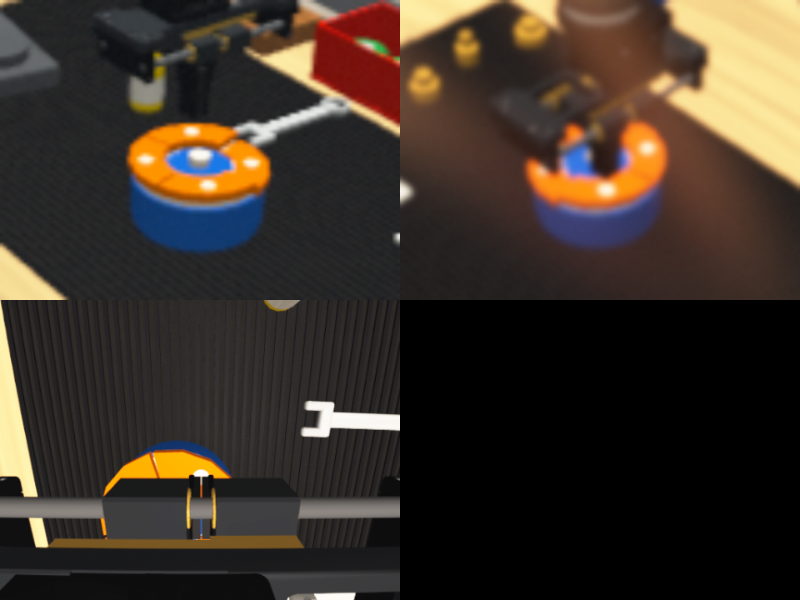

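Scene view: the tip ends around (605,170), about 20 px above the dot at (605,190), so it is still above the rim and the tips sit higher than the text implies. I'll continue by feel.

Call:
step_arm --pt "-1 0.0015 0 0 0" --pt "-1 0.003 0 0 0" --pt "-1 0.004 0 0 0" --pt "-1 0.004 0 0 0"

```text
time_s: 3.7
tool_pos: [0.5489, 0.0809, 0.0794]
tool_rot: [-149.0, 90.0, -149.0]
force: [-0.3, 0.6, 0.0]
grip_width: 0.001
```

Run:
```python
from h import *
print(monitor.get_obs()['force'])
m=camera_model('scene');p,d=read_camera('scene');W=cloud(m,d)
# dark finger points close to the tool axis
s=(np.hypot(W[...,0]-.549,W[...,1]-.081)<.03)&(p.max(2)<90)&(W[...,2]>.055)
print('scene dark min z',np.nanpercentile(W[s],[0,2,5,20],0).round(3)[:,2],s.sum())
m=camera_model('side');p,d=read_camera('side');W=cloud(m,d)
s=(np.hypot(W[...,0]-.549,W[...,1]-.081)<.03)&(p.max(2)<90)&(W[...,2]>.055)
print('side',np.nanpercentile(W[s],[0,2,5,20],0).round(3)[:,2],s.sum(),W[s][W[s][:,2]<.12].mean(0))
org,bl,o=measure(W,p,(.528,.036));P=W[org];a=np.degrees(np.arctan2(*(P[:,:2]-[.5236,.038]).T[::-1]))
for k in range(-180,180,30):
    q=(a>=k)&(a<k+30);print(k,q.sum(),np.round(np.median(P[q,2]),4) if q.any() else '')
```

```text
[-0.31004304  0.63551173  0.0177975 ]
scene dark min z [0.094 0.098 0.102 0.124] 266
side [0.089 0.092 0.097 0.118] 360 [0.544873   0.07567648 0.10474024]
-180 63 0.0715
-150 66 0.0714
-120 62 0.0715
-90 38 0.0694
-60 37 0.0641
-30 38 0.0645
0 47 0.0686
30 44 0.0717
60 46 0.0717
90 51 0.0715
120 36 0.0723
150 49 0.0717
```

Call:
step_arm --pt "-1 0.0015 0 0 0" --pt "-1 0.003 0 0 0" --pt "-1 0.0045 0 0 0" --pt "-1 0.006 0 0 0" --pt "-1 0.006 0 0 0"

```text
time_s: 4.42
tool_pos: [0.5489, 0.0809, 0.0734]
tool_rot: [-155.1, 90.0, -155.1]
force: [-0.3, 0.2, 0.0]
grip_width: 0.0004
```

Run:
```python
from h import *
print(monitor.get_obs()['force'])
b,_=read_camera('side');c,_=read_camera('scene')
crop=lambda p,x,y:cv2.resize(p[y-38:y+38,x-50:x+50],(400,300),interpolation=cv2.INTER_CUBIC)
save('c3',np.hstack([crop(b,285,180),crop(c,231,185)]))
```

```text
[-0.26297488  0.20992387  0.00146899]
```

View pics/c3.png

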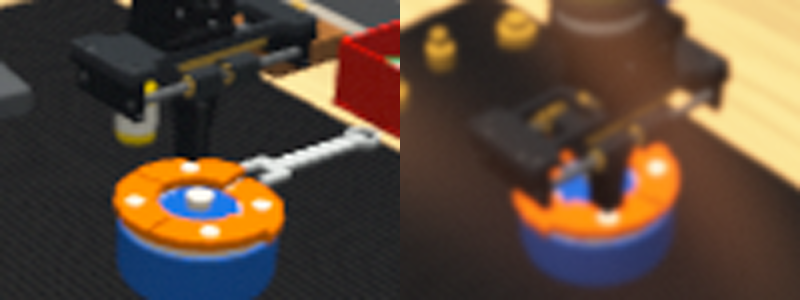

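In both crops the tip is now just above the dot (side dot at (190,166), scene dot at (608,217)), still with no contact. Continuing down.

Call:
step_arm --pt "-1 0.0015 0 0 0" --pt "-1 0.003 0 0 0" --pt "-1 0.0045 0 0 0" --pt "-1 0.0055 0 0 0" --pt "-1 0.0055 0 0 0"

```text
time_s: 5.15
tool_pos: [0.5489, 0.081, 0.068]
tool_rot: [-147.5, 90.0, -147.5]
force: [-0.7, 0.1, 0.8]
grip_width: 0.0005
```

Call:
step_arm --pt "-1 0.0015 0 0 0" --pt "-1 0.003 0 0 0" --pt "-1 0.004 0 0 0" --pt "-1 0.004 0 0 0"

```text
time_s: 5.65
tool_pos: [0.5489, 0.081, 0.0639]
tool_rot: [-160.9, 90.0, -160.9]
force: [0.2, -0.9, -0.4]
grip_width: 0.0006
```

Run:
```python
from h import *
I=[]
for n,x,y in (('side',285,182),('scene',231,187)):
    m=camera_model(n);p,d=read_camera(n);W=cloud(m,d)
    org,bl,o=measure(W,p,(.5236,.038));P=W[org];a=np.degrees(np.arctan2(*(P[:,:2]-[.5236,.038]).T[::-1]))
    print(n,[(k,int(q.sum()),float(np.round(np.median(P[q,2]),4))) for k in range(-180,180,30) for q in [(a>=k)&(a<k+30)] if q.any()])
    print(np.nanmean(P,0))
    s=(np.hypot(W[...,0]-.549,W[...,1]-.081)<.035)&(p.max(2)<110)&(W[...,2]>.045)&(W[...,2]<.12)
    ys,xs=np.nonzero(s)
    for r in np.unique(ys)[-8:]: print(r,xs[ys==r].min(),xs[ys==r].max(),W[r][s[r]].mean(0).round(3))
    # expected projection of TCP, tip
    Rm=rot(m['attitude'])
    for q in ((.549,.081,.064),(.549,.081,.045),(.5493,.081,.072)):
        c=Rm.T@(np.array(q)-m['xyz']);xx,yy=c[:2]/c[2];k=1+m['k1']*(xx*xx+yy*yy);print('proj',q,round(m['cx']+m['fx']*xx*k),round(m['cy']+m['fy']*yy*k))
    I.append(cv2.resize(p[y-38:y+38,x-50:x+50],(400,300),interpolation=cv2.INTER_CUBIC))
save('c4',np.hstack(I))
```

```text
side [(-180, 64, 0.0717), (-150, 65, 0.0713), (-120, 63, 0.0712), (-90, 38, 0.067), (-60, 35, 0.0644), (-30, 38, 0.064), (0, 50, 0.069), (30, 35, 0.0716), (60, 49, 0.0718), (90, 44, 0.0717), (120, 42, 0.0719), (150, 48, 0.0721)]
[0.51657807 0.03303573 0.06961211]
178 278 286 [0.544 0.075 0.097]
179 278 286 [0.545 0.076 0.093]
180 278 286 [0.545 0.075 0.09 ]
181 278 286 [0.545 0.075 0.087]
182 278 286 [0.545 0.075 0.083]
183 279 286 [0.546 0.074 0.079]
184 281 285 [0.546 0.071 0.077]
185 282 282 [0.541 0.07  0.075]
proj (0.549, 0.081, 0.064) 281 186
proj (0.549, 0.081, 0.045) 281 191
proj (0.5493, 0.081, 0.072) 282 184
scene [(-90, 2, 0.0709), (-30, 12, 0.0621), (0, 46, 0.0691), (30, 63, 0.0708), (60, 58, 0.0708), (90, 62, 0.0706), (120, 40, 0.07), (150, 19, 0.07)]
[0.53487509 0.0758881  0.06975393]
195 228 236 [0.556 0.087 0.104]
196 229 236 [0.555 0.088 0.1  ]
197 228 235 [0.556 0.085 0.095]
198 229 235 [0.556 0.087 0.092]
199 229 235 [0.556 0.087 0.088]
200 230 235 [0.555 0.088 0.084]
201 231 234 [0.556 0.089 0.082]
202 232 233 [0.556 0.089 0.077]
proj (0.549, 0.081, 0.064) 233 203
proj (0.549, 0.081, 0.045) 233 207
proj (0.5493, 0.081, 0.072) 232 201
```

View pics/c4.png

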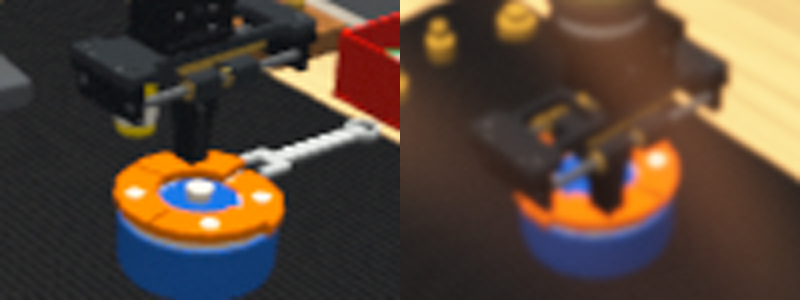

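The tip now covers the dot in both views at z≈0.074, so contact is imminent. With the fingers shut, the tips evidently sit about 10 mm behind the reported TCP. Pressing on.

Call:
step_arm --pt "-1 0.0015 0 0 0" --pt "-1 0.003 0 0 0" --pt "-1 0.0045 0 0 0" --pt "-1 0.0045 0 0 0"

```text
time_s: 6.25
tool_pos: [0.5493, 0.0811, 0.0597]
tool_rot: [8.5, 90.0, 8.5]
force: [1.2, 0.9, 1.1]
grip_width: 0.0002
```

Call:
step_arm --pt "-1 0.001 0 0 0" --pt "-1 0.002 0 0 0" --pt "-1 0.003 0 0 0" --pt "-1 0.003 0 0 0"

```text
time_s: 6.75
tool_pos: [0.5489, 0.0809, 0.0564]
tool_rot: [-156.0, 90.0, -156.0]
force: [0.4, 0.0, -0.2]
grip_width: 0.0002
```

```bash
cat >> h.py <<'E'
def heights(cams=('side','scene'),c=(.5236,.038)):
    for n in cams:
        m=camera_model(n);p,d=read_camera(n);W=cloud(m,d)
        org,bl,o=measure(W,p,c);P=W[org];a=np.degrees(np.arctan2(*(P[:,:2]-c).T[::-1]))
        print(n,np.nanmean(P[:,:2],0).round(4),[(k,int(q.sum()),float(np.round(np.median(P[q,2]),4))) for k in range(-180,180,30) for q in [(a>=k)&(a<k+30)] if q.any()])
    return W,p
E
python3 - <<'E'
from h import *
o=monitor.get_obs();print(o['effort'].round(2),o['wrist_torque'],o['force'])
W,p=heights();s=(np.hypot(W[...,0]-.549,W[...,1]-.081)<.035)&(p.max(2)<110)&(W[...,2]>.045)&(W[...,2]<.12)
ys,xs=np.nonzero(s)
for r in np.unique(ys)[-5:]: print(r,xs[ys==r].min(),xs[ys==r].max(),W[r][s[r]].mean(0).round(3))
E
```

```text
[ 0.000e+00 -4.141e+01 -7.800e-01 -2.721e+01 -6.000e-02  1.000e-02
 -0.000e+00] [-0.06092751  0.01800341  0.03867844] [ 0.36605943  0.0434315  -0.18455005]
side [0.5144 0.029 ] [(-180, 66, 0.0714), (-150, 67, 0.0713), (-120, 62, 0.0718), (-90, 40, 0.068), (-60, 33, 0.0644), (-30, 37, 0.0639), (0, 38, 0.0633), (30, 26, 0.0641), (60, 35, 0.0645), (90, 29, 0.0714), (120, 39, 0.072), (150, 46, 0.0719)]
scene [0.5331 0.0799] [(-90, 2, 0.0693), (0, 40, 0.063), (30, 65, 0.0624), (60, 57, 0.0624), (90, 74, 0.0652), (120, 42, 0.0703), (150, 8, 0.0707)]
207 241 243 [0.53  0.104 0.05 ]
208 238 240 [0.539 0.1   0.049]
209 222 237 [0.557 0.089 0.048]
210 224 237 [0.565 0.085 0.047]
211 231 231 [0.564 0.09  0.046]
```

Section at 59° clicked shut (0.0643, flush). Contact comes at TCP z≈0.061 and the click before 0.0564. Next section: (0.4806, 0.0634).

Call:
step_arm --pt "-1 -0.01 0 0 0" --pt "-1 -0.02 0 0 0" --pt "-1 -0.02 -0.006 -0.023 0" --pt "-1 -0.02 -0.012 -0.046 0" --pt "-1 -0.02 -0.0175 -0.0685 0" --pt "-1 -0.02 -0.0175 -0.0685 0" --pt "-1 -0.012 -0.0175 -0.0685 0" --pt "-1 -0.006 -0.0175 -0.0685 0" --pt "-1 -0.003 -0.0175 -0.0685 0" --pt "-1 -0.001 -0.0175 -0.0685 0" --pt "-1 0.0005 -0.0175 -0.0685 0" --pt "-1 0.0005 -0.0175 -0.0685 0"

```text
time_s: 8.35
tool_pos: [0.4803, 0.0634, 0.0558]
tool_rot: [-166.3, 90.0, -166.3]
force: [0.3, -0.5, -0.8]
grip_width: 0.0002
```

```bash
python3 -c "
from h import *
heights()"
```

```text
side [0.5172 0.0248] [(-180, 49, 0.0698), (-150, 68, 0.0709), (-120, 63, 0.0716), (-90, 38, 0.0688), (-60, 35, 0.0639), (-30, 38, 0.064), (0, 37, 0.0639), (30, 32, 0.0638), (60, 30, 0.0635), (90, 12, 0.0637), (120, 10, 0.0652), (150, 58, 0.0637)]
scene [0.536  0.0513] [(-180, 19, 0.065), (-150, 1, 0.0683), (-120, 8, 0.0697), (-90, 59, 0.0666), (-60, 43, 0.0625), (-30, 48, 0.0624), (0, 62, 0.0622), (30, 60, 0.0624), (60, 59, 0.0625), (90, 60, 0.0621), (120, 76, 0.0639), (150, 12, 0.0636)]
```

Second section is shut. Third: (0.4979, −0.0052), a shift of dy −0.0686, dz +0.0175.

Call:
step_arm --pt "-1 -0.01 0 0 0" --pt "-1 -0.02 0 0 0" --pt "-1 -0.02 -0.023 0.006 0" --pt "-1 -0.02 -0.046 0.012 0" --pt "-1 -0.02 -0.0685 0.0175 0" --pt "-1 -0.02 -0.0685 0.0175 0" --pt "-1 -0.012 -0.0685 0.0175 0" --pt "-1 -0.006 -0.0685 0.0175 0" --pt "-1 -0.003 -0.0685 0.0175 0" --pt "-1 -0.001 -0.0685 0.0175 0" --pt "-1 0.0005 -0.0685 0.0175 0" --pt "-1 0.0005 -0.0685 0.0175 0"

```text
time_s: 9.95
tool_pos: [0.4979, -0.0051, 0.0554]
tool_rot: [-162.7, 90.0, -162.7]
force: [0.2, -0.5, 0.6]
grip_width: 0.0006
```

```bash
python3 -c "
from h import *
heights()"
```

```text
side [0.5094 0.0136] [(-180, 64, 0.0632), (-150, 65, 0.0631), (-120, 49, 0.0633), (-90, 61, 0.0639), (-60, 31, 0.0639), (-30, 36, 0.0639), (0, 13, 0.0641), (60, 7, 0.0639), (120, 19, 0.0645), (150, 44, 0.0635)]
scene [0.528  0.0439] [(-180, 47, 0.0629), (-150, 38, 0.0629), (-120, 44, 0.0633), (-90, 43, 0.0624), (-60, 43, 0.0627), (-30, 46, 0.0623), (0, 61, 0.0625), (30, 60, 0.062), (60, 57, 0.0622), (90, 61, 0.0623), (120, 40, 0.0621), (150, 41, 0.0623)]
```

All sections are flush. I'll lift straight up, return to the start pose and check.

Call:
step_arm --pt "-1 -0.02 0 0 0" --pt "-1 -0.05 0 0 0" --pt "-1 -0.09 0 0 0" --pt "-1 -0.13 0 0.03 0" --pt "-1 -0.157 0 0.07 0" --pt "-1 -0.157 0 0.11 0" --pt "-1 -0.157 0 0.15 0" --pt "-1 -0.157 0 0.15 0" --pt "-1 -0.157 0 0.15 0"

```text
time_s: 11.18
tool_pos: [0.6473, -0.0051, 0.2122]
tool_rot: [-179.2, 89.9, -179.2]
force: [-0.2, 0.9, 0.5]
grip_width: 0.0004
```

Run:
```python
from h import *
heights()
m=camera_model('wrist');p,d=read_camera('wrist');W=cloud(m,d);save('w5',p)
org,bl,o=measure(W,p,(.5236,.038))
b=W[bl];b=b[np.hypot(*(b[:,:2]-[.5236,.038]).T)<.03];print('disc',np.median(b,0).round(4))
for x in o: print(x[0],x[1],x[2].round(4))
```

```text
side [0.516  0.0303] [(-180, 62, 0.0637), (-150, 66, 0.0633), (-120, 65, 0.0634), (-90, 53, 0.0639), (-60, 35, 0.0645), (-30, 36, 0.0645), (0, 39, 0.0639), (30, 30, 0.0644), (60, 36, 0.0636), (90, 44, 0.0644), (120, 38, 0.0636), (150, 48, 0.0639)]
scene [0.5282 0.0445] [(-180, 45, 0.0628), (-150, 36, 0.0625), (-120, 38, 0.0624), (-90, 44, 0.0622), (-60, 41, 0.063), (-30, 44, 0.0627), (0, 63, 0.0621), (30, 59, 0.0621), (60, 56, 0.0621), (90, 64, 0.062), (120, 40, 0.0623), (150, 41, 0.0626)]
disc [0.5259 0.0399 0.0641]
[163. 101.] 145 [0.5492 0.0811 0.0645]
[100. 119.] 136 [0.4802 0.0633 0.0643]
[189. 131.] 40 [0.5746 0.0504 0.0628]
[139. 144.] 335 [0.5242 0.0379 0.076 ]
[184. 166.] 123 [0.5663 0.0124 0.0642]
[124. 182.] 117 [ 0.498  -0.005   0.0644]
```

View pics/w5.png

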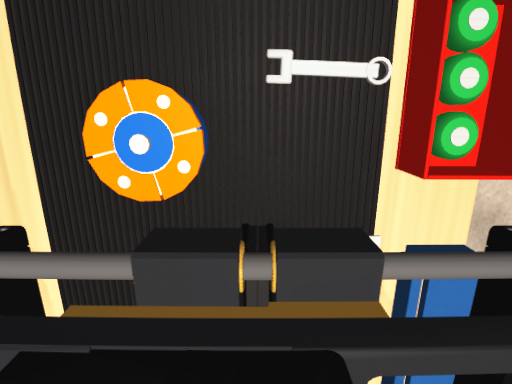

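The capsule sits at (140,142) with all four dots at 64.2–64.5 mm, level with the disc at 64.1 mm, and it has not moved (within 1 mm). The wrench is unchanged and the hand is clear.

```bash
python3 -c "
from h import *
print(env.sign_off())"
```

```text
the job is handed in; nothing more can be done
None
```

The capsule's rim is now flush all round, and I handed the job in at about 11.5 s of the 48 s allowed. I pressed the three sections that stood open with closed fingertips, each until it clicked shut. The fourth, on the side towards +x and −y, was already shut, so I left it alone.

**Last checks:**
- **Rim:** all four dots measured 64.2–64.5 mm above the bench, against 64.1 mm for the centre disc. The side and scene cameras also showed the rim level all round, each to within about 1 mm.
- **Capsule:** it stayed in place to within about 1 mm.
- **Surroundings:** the wrench looked untouched. I did not re-measure the other bystanders, but the hand worked only over the capsule.
- **Hand:** it finished back near the start pose, clear of everything.

**One disagreement:** with the fingers shut, the tips sat about 10 mm behind the reported TCP, where the text says 19 mm ahead. I therefore found the first contact with small downward steps and the cameras. The force readings showed only noise, so they did not confirm the clicks; the measured section heights did.

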